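# Secure the tube carrier and clamp its lid to the fourth click

### The arm

A 7-joint arm with a two-finger parallel gripper is mounted at the origin on the work surface. World frame = base frame: x ahead of the robot, y to its left, z up, the work surface at z = 0. Lengths are in m, angles in degrees, forces in N, time in s.
With the tool pointing down it reaches from about 0.35 to 0.9 m from the base axis. Payload 19.9 kg.
Tool frame: the origin (TCP) lies midway between the tips of the shut fingers; the grasp point (between the pads) lies 19 mm behind it (ctrl.hold_point_z is the distance from the TCP to the grasp point, in m); z points along the fingers, y is the line along which they close (so a half turn about z gives the same grasp; the last joint's range is limited). The gripper opens to 85 mm and grips with 20 to 120 N. Pads are 22 mm wide; open, the fingers measure 114 mm over their backs; the gripper's body (76 mm by 85 mm) begins 54 mm behind the grasp point. The pads swing forward as they close: fully open they stand 13 mm farther back than shut.
Start: joints at [68.039, 23.915, -0.59, 92.452, 0.269, 63.638, -3.037], TCP at [0.209, -0.589, 0.231] pointing down, gripper open.
Joint ranges: [-161.28, 161.28], [-22.2, 115.67], [-73.04, 71.86], [3.21, 147.25], [-68.34, 248.33], [10.77, 114.83], [-161.83, 161.83]. Speed limits (degrees/s): [108.29, 108.29, 136.94, 136.94, 172.46, 172.46, 172.46].

### API

Orientations are given as a 3x3 rotation matrix whose columns are the frame's x, y, z axes.
In Python, from plant import ctrl gives the robot as it stands.
- The arm moves only by the shell command python3 -m crank 'ROWS' [OPENING] [FORCE]. ROWS is a JSON object of lists of equal length, an entry for each row: "translation": the shift along the world's x, y, z in mm, a list of three; "rot": the turn, a rotation vector about the world's x, y, z in degrees, a list of three. A call has 1 to 8 rows; each row shifts and turns the commanded pose from where the row before left it; what a row does not reach is not made up. A row lasts 1/12 s, in which the tool goes at most 41.7 mm and 7.16 degrees, less where a joint would pass 70% of its speed; a pose out of reach is approached as far as the arm can. A call is refused whole if a number of a shift passes 41.7 or a number of a turn 7.16, either way. A call with a gripper value outside its range is refused whole. OPENING is the opening in per cent of the stroke, from 0 (shut) to 100 (fully open), set as the call begins (- or left out, the last holds). The fingers move at their own pace and stop on an object; FORCE is the grip in N (left out, the last holds). Time passes only in rows, so rows that do not move let the fingers close. It gives the time, the measured TCP pose, the force, the opening and the grip force at its end, in the units of the state.
- ctrl.get_state(): the state, without advancing time (a new reading comes with each control period).
- ctrl.capture(name): name is "side" or "top" or "wrist"; returns the picture (384x512x3 uint8, red, green, blue); there is no depth.
- ctrl.camera_info(name): a dict with "camera_matrix" (3x3 intrinsics, pixels), "rvec" (rotation vector, rad) and "tvec" (3), from world to camera coordinates, as OpenCV has them. Camera axes: x right, y down, z forward; pixel columns grow to the right and rows downward; lengths in m; the calibration is good to about 2 mm. The wrist camera is an equidistant fisheye: a pixel r from the principal point sees the ray r / f radians off the axis. A picture is of the moment at which its call begins: read the wrist's pose just before it. camera_info takes no time and is no camera call; for the wrist camera it gives the pose at the moment of the call.
- ctrl.finish_job(): hands the job in; it is judged then, once.
Trained networks look in the newest picture that a camera, given by its name, has taken for a name from the list of things; names that differ only in an ending like _2 or _b are one class to them, and where a whole thing is asked for, a point or a joint stands for the part that bears it (a point fixed in the world has none). Each returns a list of dicts, best first, with "confidence" (0 to 1); they miss things now and then, are a little off and sometimes report something else, mostly with a low value. They report only what shows in the picture. A call takes as long as a camera call.
- ctrl.masks_of(camera, thing): "pixels" (384x512 bool, what is visible of it) and "rect" ([left, top, width, height] in pixels, round what is visible of it).
The state is a dict: "time": time; "qpos": joint angles; "joint_velocities": joint speeds; "effort": joint torques, N m; "eef_pos": TCP position; "tcp_rot": TCP orientation; "contact_force": force on the tool from outside, world axes, zero at the start; "torque": the same for the moment, N m; "finger_gap": opening from 0.0 (shut) to 1.0 (fully open); "finger_force": force on a finger pad.
Only numpy, scipy, OpenCV 4.12 (cv2) and the standard library are available. Lean on these libraries where they do the work, as an engineer would, in place of code of your own. Each camera call takes 0.05 s, during which the arm holds its last target. There are 200 camera calls.

### The job

Secure the closed lid of the sample-tube carrier by turning the red turnbutton all the way so that it points in over the lid. Then take the clamp lever by its blue knob and swing it away from the case exactly four clicks from rest, never over the fifth click. The lever springs back when let go, so finish while still holding its knob there, and leave the gel bottle, the phone and the loose sample tube alone.

Things in the scene. Friction and masses are not known exactly. Their poses are not given: they have to be found in the camera images.
- carrier: Tube carrier, fixed: pale case 130 x 180 mm (x, y) full of capped tubes, on a grey plinth 8 mm thick. Origin on the table under the case's centre; +x from turnbutton to lid hinge, lever on the -y side. Shut lid's top 94 mm up. An aluminium clamp bar over the lid's -y edge (top 111 mm up, two guide rods to 126 mm) sinks up to 8 mm as the lever advances.
- lid (a joint): Hinge of the white-framed clear lid (130 x 180 x 8 mm) on the carrier's +x edge, rad: 0 shut (as at the start), grows as it opens upward.
- turnbutton (a joint): Turn of the red turnbutton about its vertical pin, rad: at 0 its long end points along the carrier's +y (clear of the lid), at 1.571 (stop, fully turned) along the carrier's +x, in over the lid. Grows clockwise seen from above. Starts between 0 and 0.5, friction 0.06 N m, stays where left.
- turnbutton_top (a point): On the turnbutton's pin at the top of the bar, 124.5 mm above the table, at carrier x -85, y +30 mm. Red bar 14 mm wide, 68 mm long: 50 mm from the pin to its long end, 18 mm to the short end; it fills heights 98.5 to 124.5 mm, 5 mm clear of the lid. Its own +y points to the long end.
- lever (a joint): Swing of the clamp lever, rad: 0 at rest on its stop, pointing along the carrier's -x; grows counterclockwise from above, knob moving away from the case. Clicks at 0.2, 0.4, 0.6, 0.8, 1.0, 1.2 (tooth tops); end stop 1.35. Four clicks are done between 0.82 and 0.98, best 0.9. The push needed at the knob (some 7 N) climbs 1 N before each click and drops about 3 N by 0.06 past it.
- lever_pivot (a point): On the lever's upright pivot axis, 64 mm above the table, at carrier x +30, y -165 mm. The arm is 18 mm wide, its top 61 mm up; own -x points from pivot to knob. A spring always pushes back, 7 to 9 N at the knob, and returns the lever over the clicks to 0 when let go.
- lever_knob: Upright round blue knob at the lever's end, 22 mm in diameter, 56 mm tall, spinning freely on its own upright pin at the arm, 110 mm from the pivot axis. Origin at the centre of its underside, 61 mm above the table; its top is at 117 mm.
- gel_bottle: Blue pump bottle of hand gel, 68 mm in diameter, 165 mm tall, standing loose; origin under its centre, z up. Leave alone.
- phone: Phone lying flat, 72 x 148 x 9 mm, blue with black screen, loose; origin under its centre. Leave alone.
- sample_tube: Loose sample tube standing on its 26 mm foot, 86 mm tall, green-white cap 21 mm in diameter; origin under its centre, z up. Leave alone.

How it is judged (in metres and radians):
On the way, in this order (a step that is already met when the one before it is completed fails the run):
1. the turnbutton is fully turned in over the shut lid while the lever is still at rest (value of joint turnbutton above 1.4 rad and value of joint lid below 0.04 rad and value of joint lever below 0.12 rad), for 0.2 s.
2. the lever is past the first click, moved by its knob (value of joint lever above 0.22 rad and contact force between the fingers and lever_knob above 1 N), for 0.02 s.
3. the lever is at the fourth click (value of joint lever between 0.82 and 0.98 rad), for 0.2 s.
At the end, for the whole second after the job is handed in: Turnbutton at 1.4 rad or more over the shut lid (lid under 0.04 rad); lever still, between 0.82 and 0.98 rad (past click four, short of five), fingers pressing its knob with over 1 N to the last; bystanders within 20 mm of their start and tilted under 0.1 rad (all of step 3 and value of joint turnbutton above 1.4 rad and value of joint lid below 0.04 rad and contact force between the fingers and lever_knob above 1 N and velocity of joint lever between -0.1 and 0.1 rad/s and distance of each of gel_bottle, phone, sample_tube from where it was at the start of the episode below 0.02 m and angle between each of gel_bottle, phone, sample_tube's own z axis and vertical below 0.1 rad); the arm keeps its last pose, push and grip.
It fails at once if the lever goes over the fifth click (value of joint lever above 1 rad).
It fails at once if a bystander is disturbed (moved over 20 mm or tipped over) (distance of any of gel_bottle, phone, sample_tube from where it was at the start of the episode above 0.02 m or angle between any of gel_bottle, phone, sample_tube's own z axis and vertical above 0.3 rad).
It also fails if it takes over 64 s, if anything falls off the work surface, if the arm or the gripper's body presses on something with over 40 N, if the wrist force passes 120 N, or if a joint passes its speed limit or range.

## Working session

There is one attempt and no reset: what is moved stays moved. The work goes in short steps, Python scripts to look and compute and a shell command to move; the robot and the scene stay as the last step left them, time stands still between calls to the robot, and variables do not carry over. Pictures are saved under pics/ and viewed, at most 10 in all, crops included, and the job is handed in when it is done.

```bash
mkdir -p pics; ls; cat > h.py <<'E'
import numpy as np, cv2
from plant import ctrl
def ray(cam,uv):
    i=ctrl.camera_info(cam);K=np.array(i["camera_matrix"]);R=cv2.Rodrigues(np.array(i["rvec"],float))[0];t=np.array(i["tvec"],float).ravel()
    x=(np.array(uv,float)-K[:2,2])/[K[0,0],K[1,1]]
    if cam=="wrist":
        r=np.hypot(*x);d=np.r_[x*np.sin(r)/max(r,1e-9),np.cos(r)]
    else: d=np.r_[x,1]
    return -R.T@t,R.T@d
def at_z(cam,uv,z):
    o,d=ray(cam,uv);return o+d*(z-o[2])/d[2]
def proj(cam,p):
    i=ctrl.camera_info(cam);K=np.array(i["camera_matrix"])
    f=cv2.fisheye.projectPoints if cam=="wrist" else cv2.projectPoints
    a=(np.array(p,float).reshape(-1,1,3),np.array(i["rvec"],float),np.array(i["tvec"],float),K)
    return f(*a,np.zeros(4))[0].reshape(-1,2)
E
python3 - <<'E'
from h import *
ims=[]
for c in("top","side"):
    im=ctrl.capture(c);cv2.imwrite(f"pics/{c}0.png",im[:,:,::-1])
    for n in("turnbutton","lever_knob","carrier","lever","gel_bottle","phone","sample_tube"):
        for m in ctrl.masks_of(c,n)[:1]:
            v,u=np.nonzero(m["pixels"]);print(c,n,round(m["confidence"],2),m["rect"],u.mean().round(1),v.mean().round(1))
    o,d=ray(c,[256,192]);print(c,o,d)
print(ctrl.get_state())
E
```

```text
pics
top lever_knob 0.62 [278.0, 195.1, 4.1, 9.8] 277.5 197.8
top carrier 0.81 [192.6, 118.8, 121.4, 95.5] 252.9 166.0
top lever 0.62 [272.8, 151.3, 32.2, 48.7] 287.0 168.1
top gel_bottle 0.56 [378.6, 133.2, 27.0, 26.5] 393.2 145.1
top phone 0.8 [116.8, 182.3, 43.2, 24.8] 136.5 195.5
top sample_tube 0.16 [205.4, 168.9, 14.0, 16.8] 211.2 175.3
top [ 0.42361408 -0.03409201  1.57864245] [ 0.04743272  0.00497613 -0.99889757]
side turnbutton 0.53 [194.6, 210.0, 27.2, 13.2] 210.8 215.8
side carrier 0.58 [175.2, 176.2, 113.1, 75.9] 226.4 210.6
side lever 0.77 [241.1, 180.6, 30.0, 21.6] 256.4 189.9
side gel_bottle 0.56 [287.6, 115.1, 17.2, 41.2] 293.8 136.3
side phone 0.87 [136.1, 275.1, 54.5, 53.7] 163.6 300.6
side sample_tube 0.54 [347.3, 179.1, 12.9, 27.2] 353.9 189.9
side [-0.03394059  0.5874444   0.94323757] [ 0.45964537 -0.54634474 -0.70023859]
{'time': 0.8, 'qpos': array([68.04002557, 23.9138578 , -0.58938656, 92.45358138,  0.26954777,
       63.63812937, -3.03724274]), 'joint_velocities': array([-0.11474013,  0.03262381,  0.00932703, -0.00988515, -0.0457573 ,
        0.0668043 , -0.03387594]), 'effort': array([-1.32578734e-04, -8.64158392e+01,  6.78715724e-01, -4.35200071e+01,
        1.91989972e-02,  1.82351676e-03, -2.06315131e-04]), 'eef_pos': array([ 0.20945955, -0.58882897,  0.23126725]), 'tcp_rot': array([[ 9.42167270e-01,  3.35143000e-01, -7.00057954e-05],
       [ 3.35143003e-01, -9.42167270e-01,  5.02129509e-05],
       [-4.91286501e-05, -7.07709514e-05, -9.99999996e-01]]), 'contact_force': array([-0.61146662,  0.29174258, -0.09124356]), 'torque': array([-0.01306493,  0.02131493,  0.00441988]), 'finger_force': 0.0, 'finger_gap': 1.000296236733038}
```

```bash
python3 - <<'E'
import cv2,numpy as np
a=cv2.imread("pics/top0.png")[100:240,100:420];b=cv2.imread("pics/side0.png")[100:340,120:380]
cv2.imwrite("pics/topc.png",cv2.resize(a,(800,350),interpolation=2));cv2.imwrite("pics/sidec.png",cv2.resize(b,(650,600),interpolation=2))
E
```

```text
(no output)
```

View pics/topc.png

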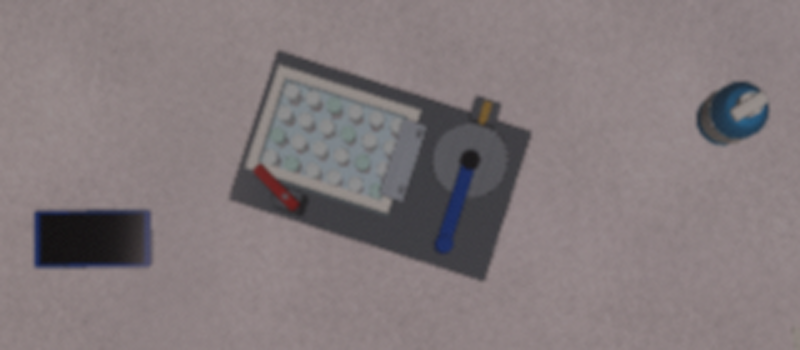

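View pics/sidec.png

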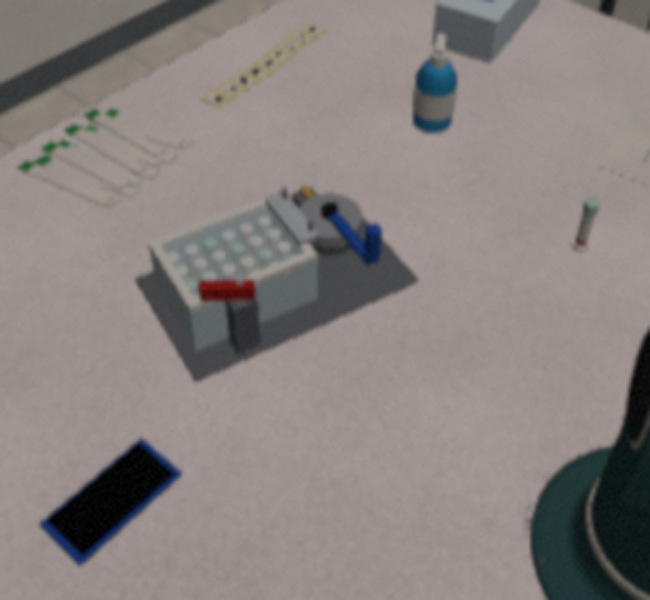

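The top view (crop scaled 2.5, origin (100,100)) shows the turnbutton pin at about (283,197), the knob at (443,245), the pivot at (470,159) and the lid corners. I'll fit the carrier pose to these points. The phone is to the left, the bottle to the right, and the sample tube shows in the side view at (353,190).

```bash
python3 - <<'E'
from h import *
from scipy.optimize import least_squares
C=[((283,197),(-85,30,124.5)),((443,244),(-80,-165,117)),((470,159),(30,-165,70)),((280,67),(65,90,94)),((248,167),(-65,90,94)),((388,212),(-65,-90,94)),((420,112),(65,-90,94))]
uv=np.array([c[0] for c in C])/2.5+100-.3;P=np.array([c[1] for c in C])/1000.
def w(q,P):
    c,s=np.cos(q[2]),np.sin(q[2]);return np.c_[q[0]+c*P[:,0]-s*P[:,1],q[1]+s*P[:,0]+c*P[:,1],P[:,2]]
r=least_squares(lambda q:(proj("top",w(q,P))-uv).ravel(),[.5,0,-.2],loss="soft_l1")
print(r.x,np.degrees(r.x[2]));print((proj("top",w(r.x,P))-uv).round(1))
print("side proj",proj("side",w(r.x,P)).round(1).tolist())
print(w(r.x,P).round(4).tolist())
long=at_z("top",np.array([258,170])/2.5+100-.3,.1245);print("long end",long)
d=long-w(r.x,P)[0];print("tb",r.x[2]+np.pi/2-np.arctan2(d[1],d[0]),np.hypot(d[0],d[1]))
print("tube",at_z("side",[353,204],0),"bottle",at_z("top",[393,145],.12),"phone",at_z("top",[137,195],0))
E
```

```text
[ 0.60378388  0.04310096 -0.31017697] -17.771831330653054
[[ 0.6 -0.1]
 [ 0.5  0.1]
 [ 0.2  0.3]
 [-0.6 -0.9]
 [-1.4  0.2]
 [-0.2  0.7]
 [ 0.4 -0.5]]
side proj [[216.2, 213.2], [269.9, 191.4], [252.3, 181.9], [179.5, 196.7], [196.1, 223.0], [247.4, 201.8], [228.4, 178.1]]
[[0.532, 0.0976, 0.1245], [0.4772, -0.0896, 0.117], [0.582, -0.1232, 0.07], [0.6932, 0.109, 0.094], [0.5694, 0.1486, 0.094], [0.5144, -0.0228, 0.094], [0.6382, -0.0624, 0.094]]
long end [0.56338425 0.1290176  0.1245    ]
tb 0.4749564072029341 0.04440012596984651
tube [ 0.28882747 -0.33601141  0.        ] bottle [ 0.63272811 -0.42927484  0.12      ] phone [0.48767736 0.3516058  0.        ]
```

```bash
python3 -m crank '{"translation":[[13.5,30.6,0],[13.5,30.6,0],[13.5,30.6,0],[13.5,30.6,0],[13.5,30.6,0],[13.5,30.6,0],[13.5,30.6,0],[13.5,30.6,0]],"rot":[[0,0,0],[0,0,0],[0,0,0],[0,0,0],[0,0,0],[0,0,0],[0,0,0],[0,0,0]]}' 0 40
python3 -m crank '{"translation":[[13.5,30.6,0],[13.5,30.6,0],[13.5,30.6,0],[13.5,30.6,0],[13.5,30.6,0],[13.5,30.6,0],[13.5,30.6,0],[13.5,30.6,0]],"rot":[[0,0,0],[0,0,0],[0,0,0],[0,0,0],[0,0,0],[0,0,0],[0,0,0],[0,0,0]]}'
python3 -m crank '{"translation":[[13.5,30.6,0],[13.5,30.6,0],[13.5,30.6,0],[13.5,30.6,0],[13.5,30.6,0],[13.5,30.6,0],[13.5,30.6,0],[13.5,30.6,0]],"rot":[[0,0,0],[0,0,0],[0,0,0],[0,0,0],[0,0,0],[0,0,0],[0,0,0],[0,0,0]]}'
python3 - <<'E'
from h import *
im=ctrl.capture("wrist");cv2.imwrite("pics/w1.png",im[:,:,::-1])
print(ctrl.get_state()["eef_pos"])
pin=np.array([.532,.0976,.1245])
for a in(45,):
    for z in(.1245,):
        e=pin+[.05*np.cos(np.radians(a)),.05*np.sin(np.radians(a)),0]
        print(proj("wrist",[pin,e,[.4772,-.0896,.117]]))
for m in ctrl.masks_of("wrist","turnbutton")[:2]:
    v,u=np.nonzero(m["pixels"]);r=cv2.minAreaRect(np.c_[u,v].astype(np.float32));print(m["confidence"],r,[at_z("wrist",p,.1245).round(4) for p in cv2.boxPoints(r)])
E
```

```text
time: 1.47
eef_pos: [0.3178, -0.3425, 0.2314]
tcp_rot: [[0.942, 0.335, 0.0], [0.335, -0.942, -0.0], [-0.0, 0.0, -1.0]]
contact_force: [1.1, -0.8, -0.7]
finger_gap: 0.001
finger_force: 0.0
time: 2.13
eef_pos: [0.4259, -0.0977, 0.2316]
tcp_rot: [[0.942, 0.335, 0.001], [0.335, -0.942, -0.0], [0.001, 0.001, -1.0]]
contact_force: [1.5, -0.6, -0.4]
finger_gap: 0.002
finger_force: 0.0
time: 2.8
eef_pos: [0.534, 0.1471, 0.2314]
tcp_rot: [[0.942, 0.335, 0.0], [0.335, -0.942, 0.0], [0.0, 0.0, -1.0]]
contact_force: [0.2, -1.1, 0.7]
finger_gap: 0.005
finger_force: 0.0
[0.53502855 0.15317034 0.23149766]
[[310.88343095 210.44002558]
 [289.53202962 161.4461662 ]
 [424.90430242 292.98397889]]
0.81 ((298.53082275390625, 183.66778564453125), (74.48452758789062, 19.28321647644043), 65.55604553222656) [array([0.5681, 0.1451, 0.1245]), array([0.5798, 0.1335, 0.1245]), array([0.5319, 0.0833, 0.1245]), array([0.5192, 0.0957, 0.1245])]
0.48 ((105.50904083251953, 143.97052001953125), (97.9552001953125, 52.354835510253906), 17.03776741027832) [array([0.4967, 0.3563, 0.1245]), array([0.5507, 0.3479, 0.1245]), array([0.5524, 0.2448, 0.1245]), array([0.5035, 0.2468, 0.1245])]
```

View pics/w1.png

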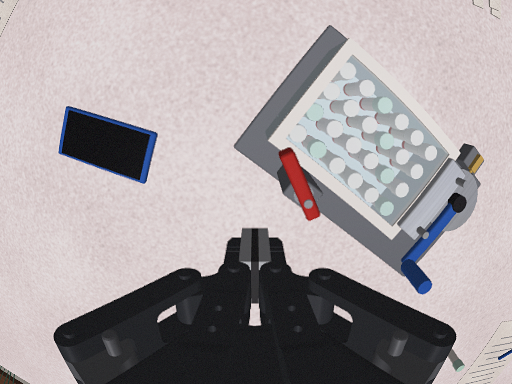

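The bar lies at about 46° in the world frame with its pin near (0.535, 0.097), which agrees with the fit. Next I lower beside it and sweep.

```bash
python3 -m crank '{"translation":[[0,0,-25],[0,0,-25],[0,0,-25],[0,0,-25],[0,0,-23],[0,0,0]],"rot":[[0,0,0],[0,0,0],[0,0,0],[0,0,0],[0,0,0],[0,0,0]]}'
python3 -m crank '{"translation":[[8,-6,0],[8,-6,0],[8,-6,0],[8,-6,0],[4,-7,0],[4,-7,0],[3,-6,0],[0,0,0]],"rot":[[0,0,0],[0,0,0],[0,0,0],[0,0,0],[0,0,0],[0,0,0],[0,0,0],[0,0,0]]}'
python3 - <<'E'
from h import *
s=ctrl.get_state();print(s["eef_pos"],s["contact_force"])
for c in("wrist","side"):
    im=ctrl.capture(c)
    ok=ctrl.masks_of(c,"turnbutton")[:1]
    for m in ok:
        v,u=np.nonzero(m["pixels"]);r=cv2.minAreaRect(np.c_[u,v].astype(np.float32));print(c,m["confidence"],r,[at_z(c,p,.1245).round(4).tolist() for p in cv2.boxPoints(r)])
    cv2.imwrite(f"pics/{c}2.png",im[:,:,::-1])
E
```

```text
time: 3.4
eef_pos: [0.5314, 0.1444, 0.1046]
tcp_rot: [[0.942, 0.335, -0.006], [0.335, -0.942, -0.001], [-0.006, -0.001, -1.0]]
contact_force: [-1.3, -0.6, -0.9]
finger_gap: -0.001
finger_force: 0.0
time: 4.07
eef_pos: [0.5768, 0.1041, 0.1087]
tcp_rot: [[0.942, 0.337, 0.001], [0.337, -0.942, 0.005], [0.002, -0.004, -1.0]]
contact_force: [-0.6, 19.0, -1.4]
finger_gap: -0.003
finger_force: 8.5
[0.57684741 0.10405992 0.10872454] [-0.55770718 18.99517063 -1.39655481]
wrist 0.85 ((280.43975830078125, 285.0617370605469), (34.71101379394531, 94.8349609375), 25.866355895996094) [[0.5364, 0.0959, 0.1245], [0.5943, 0.0948, 0.1245], [0.5916, 0.0769, 0.1245], [0.5307, 0.0747, 0.1245]]
side 0.48 ((214.4383544921875, 213.33563232421875), (18.72658348083496, 7.373592853546143), 69.44395446777344) [[0.5729, 0.094, 0.1245], [0.5652, 0.0721, 0.1245], [0.4995, 0.109, 0.1245], [0.5073, 0.1297, 0.1245]]
```

View pics/wrist2.png

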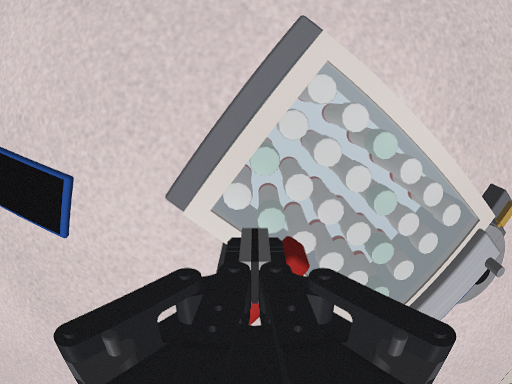

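The bar has swung in and the fingers press it with 19 N, far above friction, so it is probably at the stop. I'll hold briefly, back off, rise and check.

```bash
python3 -m crank '{"translation":[[0,-2,0],[0,0,0],[0,0,0],[0,0,0],[0,0,0]],"rot":[[0,0,0],[0,0,0],[0,0,0],[0,0,0],[0,0,0]]}'
python3 -m crank '{"translation":[[5,16,0],[5,16,0],[0,0,30],[0,0,35],[0,0,35],[0,0,0],[0,0,0],[0,0,0]],"rot":[[0,0,0],[0,0,0],[0,0,0],[0,0,0],[0,0,0],[0,0,0],[0,0,0],[0,0,0]]}'
python3 - <<'E'
from h import *
im=ctrl.capture("wrist")
cv2.imwrite("pics/w3.png",im[:,:,::-1])
for m in ctrl.masks_of("wrist","turnbutton")[:1]:
        v,u=np.nonzero(m["pixels"]);r=cv2.minAreaRect(np.c_[u,v].astype(np.float32));print(m["confidence"],r,[at_z("wrist",p,.1245).round(4).tolist() for p in cv2.boxPoints(r)])
print(ctrl.get_state()["eef_pos"])
E
```

```text
time: 4.68
eef_pos: [0.5768, 0.1036, 0.1089]
tcp_rot: [[0.941, 0.338, 0.002], [0.338, -0.941, 0.005], [0.003, -0.004, -1.0]]
contact_force: [1.0, 24.2, -2.6]
finger_gap: 0.002
finger_force: 11.4
time: 5.35
eef_pos: [0.5866, 0.1307, 0.2081]
tcp_rot: [[0.942, 0.335, 0.0], [0.335, -0.942, -0.0], [-0.0, 0.0, -1.0]]
contact_force: [-0.1, -1.1, -0.9]
finger_gap: 0.003
finger_force: 0.0
0.57 ((292.1634216308594, 228.32455444335938), (23.34489631652832, 45.78123474121094), 42.954593658447266) [[0.5553, 0.1078, 0.1245], [0.5921, 0.0944, 0.1245], [0.5837, 0.0752, 0.1245], [0.5456, 0.0883, 0.1245]]
[0.58614268 0.1309478  0.20728082]
```

View pics/w3.png

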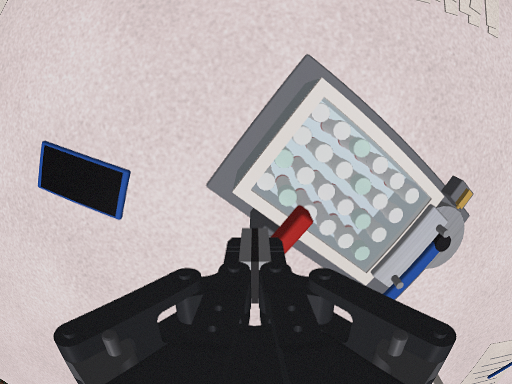

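The bar now points along the carrier's +x (about -20° measured against -18° expected), so it is at the stop. Next, move over the knob.

```bash
python3 -m crank '{"translation":[[-15,-29,0],[-18,-35,0],[-18,-35,0],[-18,-35,0],[-18,-35,0],[-15,-33,0],[0,0,0],[0,0,0]],"rot":[[0,0,0],[0,0,0],[0,0,0],[0,0,0],[0,0,0],[0,0,0],[0,0,0],[0,0,0]]}' 65
python3 - <<'E'
from h import *
im=ctrl.capture("wrist")
cv2.imwrite("pics/w4.png",im[:,:,::-1])
s=ctrl.get_state();print(s["eef_pos"],s["finger_gap"])
for m in ctrl.masks_of("wrist","lever_knob")[:1]: print(m["confidence"],m["rect"])
K=np.array([.4772,-.0896,.117]);print(proj("wrist",[K,K-[0,0,.056],[.532,.0976,.1245]]))
E
```

```text
time: 6.12
eef_pos: [0.4835, -0.0724, 0.2077]
tcp_rot: [[0.943, 0.332, -0.001], [0.332, -0.943, -0.0], [-0.001, -0.0, -1.0]]
contact_force: [0.4, 0.6, 1.3]
finger_gap: 0.648
finger_force: 0.0
[ 0.48414455 -0.07087586  0.2077851 ] 0.6475175004377437
0.63 [261.9, 172.1, 24.5, 41.5]
[[273.55176498 208.14609976]
 [270.17837937 188.67296659]
 [ 84.57834066  79.78787397]]
```

View pics/w4.png

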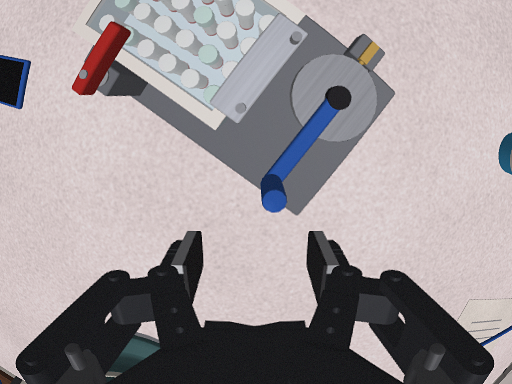

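Knob top is at (274,201), the turnbutton pin at (83,73) and the lever pivot cap at (339,97), about 7 px above where the fit put them. I'll refit from these.

```bash
python3 - <<'E'
from h import *
from scipy.optimize import least_squares
s=ctrl.get_state();print(s["eef_pos"])
print(at_z("wrist",[274,201],.117),at_z("wrist",[83,73.5],.1245),at_z("wrist",[339,97],.07))
uv=np.array([[274,201],[83,73.5],[339,97]]);P=np.array([(-80,-165,117),(-85,30,124.5),(30,-165,68)])/1e3
def w(q,P):
    c,s=np.cos(q[2]),np.sin(q[2]);return np.c_[q[0]+c*P[:,0]-s*P[:,1],q[1]+s*P[:,0]+c*P[:,1],P[:,2]]
r=least_squares(lambda q:(proj("wrist",w(q,P))-uv).ravel(),[.6,.04,-.3]);print(r.x,np.degrees(r.x[2]),r.fun.round(1));W=w(r.x,P);print(W)
pv=W[2,:2];k0=W[0,:2]
for a in np.arange(0,.96,.1):
    t=r.x[2]+np.pi+a;print(a.round(1),((pv+.11*np.r_[np.cos(t),np.sin(t)]-k0)*1000).round(1))
E
```

```text
[ 0.48450488 -0.06993736  0.20785213]
[ 0.48329297 -0.08768339  0.117     ] [0.53679362 0.10092707 0.1245    ] [ 0.58771852 -0.11885089  0.07      ]
[ 0.60879272  0.04659076 -0.30232779] -17.3221063451885 [-0.6 -0.2  0.3  0.3  0.6 -0.1]
[[ 0.48329341 -0.08710638  0.117     ]
 [ 0.53658011  0.10053831  0.1245    ]
 [ 0.58830447 -0.11985813  0.068     ]]
0.0 [0. 0.]
0.1 [ -2.7 -10.6]
0.2 [ -4.4 -21.5]
0.3 [ -5.  -32.5]
0.4 [ -4.5 -43.5]
0.5 [ -2.8 -54.4]
0.6 [ -0.2 -65. ]
0.7 [  3.6 -75.4]
0.8 [  8.4 -85.3]
0.9 [ 14.1 -94.7]
```

```bash
python3 -m crank '{"translation":[[-1,-9,0],[-1,-9,0],[0,0,-30],[0,0,-35],[0,0,-35],[0,0,-28],[0,0,0],[0,0,0]],"rot":[[0,0,0],[0,0,0],[0,0,0],[0,0,0],[0,0,0],[0,0,0],[0,0,0],[0,0,0]]}'
python3 -m crank '{"translation":[[0,0,0],[0,0,0],[0,0,0],[0,0,0],[0,0,0],[0,0,0]],"rot":[[0,0,0],[0,0,0],[0,0,0],[0,0,0],[0,0,0],[0,0,0]]}' 0 60
```

```text
time: 6.88
eef_pos: [0.4821, -0.0883, 0.0798]
tcp_rot: [[0.942, 0.336, -0.002], [0.336, -0.942, 0.001], [-0.002, -0.002, -1.0]]
contact_force: [-0.0, -0.0, 1.0]
finger_gap: 0.653
finger_force: 0.0
time: 7.38
eef_pos: [0.4836, -0.0893, 0.0819]
tcp_rot: [[0.942, 0.335, 0.003], [0.335, -0.942, -0.001], [0.002, 0.002, -1.0]]
contact_force: [0.0, -2.9, 7.8]
finger_gap: 0.237
finger_force: 58.3
```

```bash
python3 -m crank '{"translation":[[-1.4,-5.3,0],[-1.3,-5.3,0],[-0.9,-5.4,0],[-0.8,-5.5,0],[-0.3,-5.5,0],[-0.3,-5.5,0],[0.2,-5.5,0],[0.3,-5.5,0]],"rot":[[0,0,0],[0,0,0],[0,0,0],[0,0,0],[0,0,0],[0,0,0],[0,0,0],[0,0,0]]}'
python3 -m crank '{"translation":[[0.8,-5.4,0],[0.9,-5.5,0],[1.3,-5.3,0],[1.3,-5.3,0],[1.9,-5.2,0],[1.9,-5.2,0],[0,0,0],[0,0,0]],"rot":[[0,0,0],[0,0,0],[0,0,0],[0,0,0],[0,0,0],[0,0,0],[0,0,0],[0,0,0]]}'
python3 - <<'E'
from h import *
s=ctrl.get_state();p=s["eef_pos"];print(p,s["contact_force"])
pv=np.array([.5883,-.1199]);d=p[:2]-pv;print("angle",np.arctan2(d[1],d[0])%(2*np.pi)-np.pi+.3023,np.hypot(*d))
ims={c:ctrl.capture(c) for c in("wrist","top")}
for c in ims:
    cv2.imwrite(f"pics/{c}5.png",ims[c][:,:,::-1])
    for n in ("lever","lever_knob"):
        for m in ctrl.masks_of(c,n)[:1]:print(c,n,m["confidence"],m["rect"])
print(proj("wrist",[[.5883,-.1199,.068],[*p[:2],.117]]),proj("top",[[.585,-.1215,.068],[*p[:2],.117]]))
E
```

```text
time: 8.05
eef_pos: [0.4786, -0.1311, 0.0817]
tcp_rot: [[0.942, 0.336, 0.001], [0.336, -0.942, 0.001], [0.002, -0.0, -1.0]]
contact_force: [-3.4, 8.1, 12.5]
finger_gap: 0.242
finger_force: 58.9
time: 8.72
eef_pos: [0.4862, -0.1636, 0.0816]
tcp_rot: [[0.942, 0.335, 0.0], [0.335, -0.942, -0.0], [0.0, 0.0, -1.0]]
contact_force: [-7.6, 6.1, 14.6]
finger_gap: 0.239
finger_force: 59.1
[ 0.48622333 -0.16364834  0.08163956] [-7.62056647  6.06926879 14.55285391]
angle 0.707201662413824 0.11105657366237577
wrist lever 0.73 [171.0, 0.5, 153.5, 301.6]
wrist lever_knob 0.72 [233.8, 216.1, 43.5, 87.5]
top lever 0.95 [274.2, 148.9, 29.9, 30.6]
[[241.57162031  34.12802601]
 [255.2491666  281.61696613]] [[287.30080614 162.69059272]
 [302.57426166 194.47909555]]
```

View pics/wrist5.png

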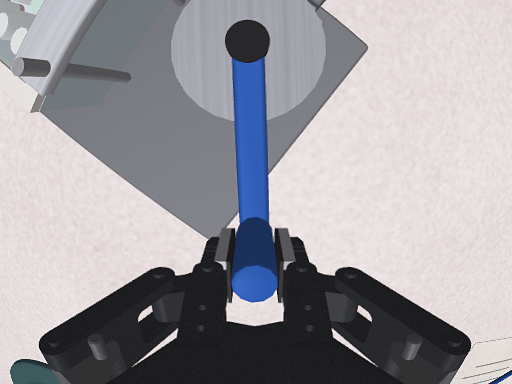

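Pivot cap is at (247.5,40), knob top at (255,283), and the grip is centred.

```bash
python3 - <<'E'
from h import *
s=ctrl.get_state();print(s["eef_pos"])
for zp in(.064,.072):
    a=at_z("wrist",[247.5,40.5],zp);b=at_z("wrist",[255,283.5],.117);d=(b-a)[:2];print(a,b,np.hypot(*d),[np.arctan2(d[1],d[0])%(2*np.pi)-np.pi+y for y in(.3023,.3102)])
E
```

```text
[ 0.48614132 -0.16344662  0.08168691]
[ 0.58672807 -0.12362969  0.064     ] [ 0.48522734 -0.16388936  0.117     ] 0.1091935843170953 [np.float64(0.679910052905407), np.float64(0.687810052905407)]
[ 0.58524218 -0.12434048  0.072     ] [ 0.48522734 -0.16388936  0.117     ] 0.10755036222254853 [np.float64(0.6788606373987329), np.float64(0.6867606373987329)]
```

```bash
python3 -m crank '{"translation":[[1.5,-3.6,0],[1.6,-3.6,0],[1.8,-3.5,0],[1.9,-3.4,0],[2.0,-3.4,0],[2.1,-3.3,0],[0,0,0],[0,0,0]],"rot":[[0,0,0],[0,0,0],[0,0,0],[0,0,0],[0,0,0],[0,0,0],[0,0,0],[0,0,0]]}'
python3 - <<'E'
from h import *
s=ctrl.get_state();p=s["eef_pos"];print(p,s["contact_force"],s["finger_gap"],s["finger_force"])
print("chord angle",2*np.arcsin(np.hypot(*(p[:2]-[.4836,-.0893]))/.22))
cv2.imwrite("pics/w6.png",ctrl.capture("wrist")[:,:,::-1])
E
```

```text
time: 9.68
eef_pos: [0.4971, -0.1843, 0.0817]
tcp_rot: [[0.942, 0.335, 0.0], [0.335, -0.942, -0.0], [0.0, 0.0, -1.0]]
contact_force: [-8.7, 5.8, 14.8]
finger_gap: 0.24
finger_force: 59.1
[ 0.49707982 -0.18434021  0.08169534] [-8.73758726  5.84021901 14.79234588] 0.24018646246717923 59.06051695346832
chord angle 0.9030195589533823
```

View pics/w6.png

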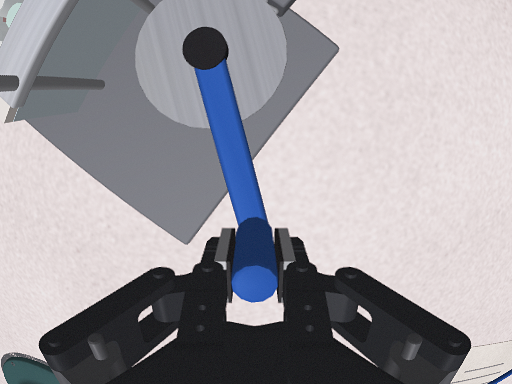

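Pivot cap is at (205,48) and the knob top at (255,284). The knob is still firmly held.

```bash
python3 -m crank '{"translation":[[0,0,0],[0,0,0],[0,0,0],[0,0,0],[0,0,0],[0,0,0]],"rot":[[0,0,0],[0,0,0],[0,0,0],[0,0,0],[0,0,0],[0,0,0]]}' | head -2
python3 - <<'E'
from h import *
a=at_z("wrist",[205,48],.068);b=at_z("wrist",[255,284],.117);d=(b-a)[:2];ang=np.arctan2(d[1],d[0])%(2*np.pi)-np.pi+.306;print(a,b,np.hypot(*d),ang)
if .87<ang<.93: print(ctrl.finish_job())
E
```

```text
time: 10.23
eef_pos: [0.497, -0.1842, 0.0817]
[ 0.58613284 -0.1250358   0.068     ] [ 0.49579857 -0.18474672  0.117     ] 0.10828514970144863 0.8900689455279078
the job is handed in; nothing more can be done
None
```

I turned the turnbutton in over the lid to its stop and swung the lever to about 0.89–0.90 rad (four clicks). I handed the job in at about 10 s with the knob still gripped; no verdict came back.

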